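Chisel into the sloping cradle

ROBOT

A 6-joint arm with a two-finger parallel gripper is mounted at the origin on the work surface. World frame = base frame: x ahead of the robot, y to its left, z up, the work surface at z = 0. Lengths are in m, angles in degrees, forces in N, time in s.
With the tool pointing down it reaches from about 0.35 to 0.875 m from the base axis. Payload 4.2 kg.
Tool frame: the origin (TCP) lies between the finger pads; the fingertips stand 25 mm ahead of it and the grasp point (between the pads) lies 6 mm ahead of it; y points along the fingers, z is the direction in which the jaws open and shut, and the axes are right-handed (so a half turn about y gives the same grasp; the last joint's range is limited). The gripper opens to 85 mm and grips with 20 to 120 N. Pads are 22 mm wide; open, the fingers measure 114 mm over their backs; the gripper's body (76 mm by 85 mm) begins 54 mm behind the grasp point. The pads swing forward as they close: fully open they stand 13 mm farther back than shut.
Start: joints at [86.035, 22.042, 0.453, 0, -68.411, -14.817], TCP at [0.201, 0.592, 0.232] pointing down, gripper open.
Joint ranges: [-179.83, 179.83], [-69.29, 118.12], [-61.27, 80.66], [-181.25, 117.63], [-171.15, -9.14], [-177.46, 177.46]. Speed limits (degrees/s): [159.86, 159.86, 180, 180, 180, 180].

INTERFACE

Orientations are given as a 3x3 rotation matrix whose columns are the frame's x, y, z axes.
In Python, from station import bot gives the robot as it stands.
- The arm moves only by the tool send_rows, never from a script. Its argument "deltas" is a list of rows, each an object with "linear": the shift along the tool's x, y, z in m, a list of three; "spin": the turn about the tool's y in rad. In form: [{"linear": [tx, ty, tz], "spin": spin}, ...]. A call has exactly 10 rows; each row shifts and turns the commanded pose from where the row before left it, along the tool's axes as they then stand; what a row does not reach is not made up. A row lasts 1/10 s, in which the tool goes at most 50 mm and 8.59 degrees, less where a joint would pass 70% of its speed; a pose out of reach is approached as far as the arm can. A call with a gripper value outside its range is refused whole. "claw" is the finger opening in m, from 0 to 0.0854, set as the call begins (left out, the last holds). The fingers move at their own pace and stop on an object; "squeeze" is the grip in N (left out, the last holds). Time passes only in rows, so rows that do not move let the fingers close, or fill a call up. It gives the time, the measured TCP pose, the force and the opening at its end, in the units of the state.
- bot.get_state(): the state, without advancing time (a new reading comes with each control period).
- bot.snapshot(name): name is "scene" or "top"; returns the picture (420x560x3 uint8, red, green, blue); there is no depth.
- bot.camera_model(name): a dict with "fx", "fy", "cx", "cy" (pixels), "dist" ([k1, k2, p1, p2, k3] as OpenCV has them; the pictures are not rectified), "rvec" (rotation vector, rad) and "tvec" (3), from world to camera coordinates, as OpenCV has them. Camera axes: x right, y down, z forward; pixel columns grow to the right and rows downward; lengths in m; the calibration is good to about 2 mm. A picture is of the moment at which its call begins. camera_model takes no time and is no camera call.
- bot.hand_in(): hands the job in, once; it reports no verdict.
The state is a dict: "time_s": time; "joint_positions": joint angles; "qvel": joint speeds; "effort": joint torques, N m; "ee_pos": TCP position; "eef_rot": TCP orientation; "contact_force": force on the tool from outside, world axes, zero at the start; "ft_torque": the same for the moment, N m; "gripper_width": opening from 0.0 (shut) to 1.0 (fully open).
Only numpy, scipy, OpenCV 4.12 (cv2) and the standard library are available. Lean on these libraries where they do the work, as an engineer would, in place of code of your own. Each camera call takes 0.05 s, during which the arm holds its last target. There are 200 camera calls.

TASK

Pick up the long narrow chisel and set it down in the sloping wooden cradle, blade at the low end with its tip at or close to the end stop and handle resting in the high saddle, so that it can next be gripped by its raised handle. Let go of it there and leave the other two tools on the drawings where they are.

Things in the scene. Friction and masses are not known exactly. Their poses are not given: they have to be found in the camera images.
- long_chisel_mid (a point): Long chisel to move, flat on a 4 mm pad: square wood handle 28 x 28 x 130 mm, ferrule 10 mm, centred steel blade 18 x 5 x 120 mm; about 0.2 kg. Point: on its axis, half-way up (18 mm above table), in the handle 20 mm behind its front, near the centre of mass: grip here. x points along it to the butt (110 mm away; blade tip at -150 mm), away from the robot; z up. Other tools about 85 mm to the side.
- cradle_seat (a point): Fixed wooden cradle's seat: the chisel's point and axes lie here when seated, tip on end stop. 115 mm above table. x: 30 deg up the slope, away from robot; z square to the slope. In x: stop face -150 mm; blade saddle -130 to -90, 42 wide, floor 2.5 below axis; handle saddle 45 to 85, 52 wide, floor 14 below. Cheeks 12 thick, top 12 above axis; stop 15 above. Between the saddles: open down to a 15 mm base.
- short_chisel_mid (a point): Short broad chisel, bystander on the same pad, to stay put: same square wooden handle but 100 mm long, blade 30 mm wide and 60 mm long, 170 mm in all. Point on its axis, half-way up, in the handle 20 mm behind its front; x points along it to the butt, z up.
- screwdriver_mid (a point): Screwdriver, bystander on the same pad, to stay put: round black handle of 30 mm diameter, 100 mm long, round steel shank of 7 mm diameter, 220 mm in all. Point on its axis, half-way up, in the handle 20 mm behind its front; x points along it to the butt, z up.

How it is judged:
By the outcome, as a careful person would: the job done as asked, in the order asked, and still so for the second after the job is handed in, with the robot touching nothing.
It also fails if it takes over 40 s, if anything falls off the work surface, if the arm or the gripper's body presses on something with over 40 N, if the wrist force passes 120 N, or if a joint passes its speed limit or range.

## Working session

There is one attempt and no reset: what is moved stays moved. The work goes in short steps, Python scripts to look and compute and a tool call to move; the robot and the scene stay as the last step left them, time stands still between calls to the robot, and variables do not carry over. Pictures are saved under pics/ and viewed, about 8 in all and at most 12, crops included, and the job is handed in when it is done.

Besides the shell and the picture viewer there is one more tool, called after "Request:" by a JSON object that holds its "op" and its "data". send_rows: Moves the arm, as the interface text tells. Its arguments: {"type":"object","properties":{"deltas":{"type":"array"},"claw":{"type":"number"},"squeeze":{"type":"number"}},"required":["deltas"]}

```bash
mkdir -p pics; ls
python3 - <<'E'
from station import bot
import cv2
for n in("scene","top"):
    im=bot.snapshot(n); cv2.imwrite(f"pics/{n}0.png",cv2.resize(im[:,:,::-1],(800,600),interpolation=cv2.INTER_CUBIC))
    print(bot.camera_model(n))
print(bot.get_state())
E
```

```text
pics
{'fx': 398.1175303479809, 'fy': 398.1175303479809, 'cx': 274.83859069551244, 'cy': 211.68194013565028, 'dist': array([-0.04267956,  0.        ,  0.        ,  0.        ,  0.        ]), 'rvec': array([ 0.91048465,  2.35777022, -1.22966265]), 'tvec': array([ 0.42489181, -0.12650779,  1.18720301])}
{'fx': 414.18049995388503, 'fy': 414.18049995388503, 'cx': 280.22586954784737, 'cy': 203.04918222764303, 'dist': array([-0.06001739,  0.        ,  0.        ,  0.        ,  0.        ]), 'rvec': array([ 2.10338483, -2.16107323,  0.12579391]), 'tvec': array([0.03171728, 0.53443161, 0.93024327])}
{'time_s': 0.1, 'joint_positions': array([ 8.60361381e+01,  2.20877484e+01,  3.88422229e-01, -2.39719697e-02,
       -6.84102518e+01, -1.48167438e+01]), 'qvel': array([ 0.01353337, -0.19529429,  0.15445911,  0.15540584,  0.00160053,
        0.05393604]), 'effort': array([-5.72627941e-04, -3.93325317e+01,  1.88927150e+01,  4.19795930e+00,
       -2.64568771e-03,  6.35161385e-06]), 'ee_pos': array([0.20103681, 0.59125106, 0.23072533]), 'eef_rot': array([[-9.46708626e-01, -5.20309339e-04, -3.22090836e-01],
       [ 3.22091236e-01, -1.88099642e-03, -9.46706764e-01],
       [-1.13271337e-04, -9.99998096e-01,  1.94834261e-03]]), 'contact_force': array([-0.53699023, -0.55166899,  0.02668127]), 'ft_torque': array([-0.05560525, -0.01890757,  0.02330266]), 'gripper_width': 0.9929193267884289}
```

View pics/top0.png

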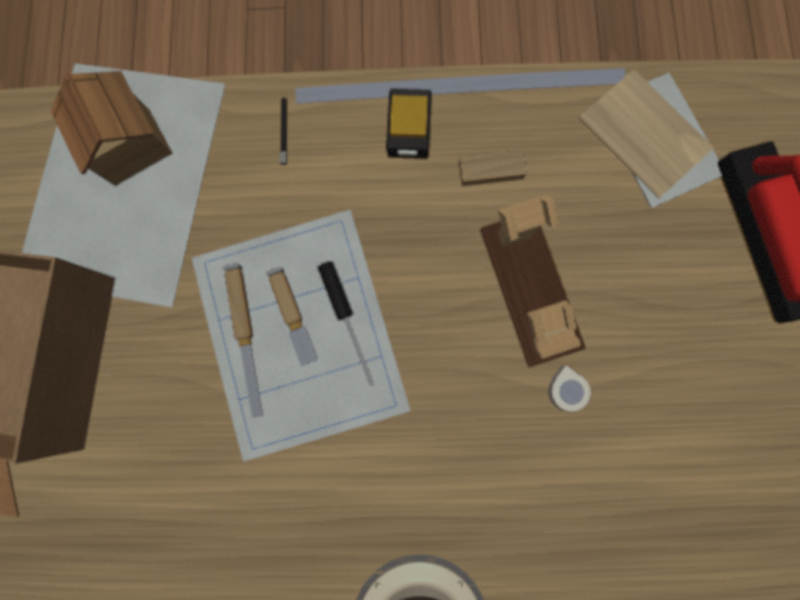

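View pics/scene0.png

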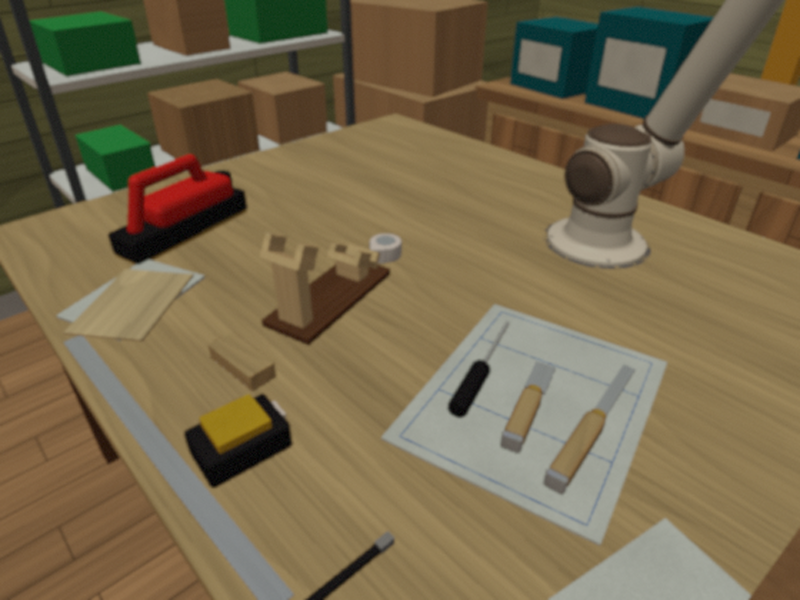

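The top view shows the long chisel leftmost: butt (233,266), ferrule (245,343), tip (257,415). The cradle has its handle saddle at about (527,217), blade saddle and stop at about (553,325). I'll take enlarged crops to measure from.

```bash
cat > h.py <<'E'
import numpy as np,cv2
from station import bot
def cam(n):
    m=bot.camera_model(n);K=np.array([[m['fx'],0,m['cx']],[0,m['fy'],m['cy']],[0,0,1]])
    return K,np.array(m['dist']),np.array(m['rvec']),np.array(m['tvec'])
def world(n,px,z):
    K,d,r,t=cam(n);R=cv2.Rodrigues(r)[0];c=-R.T@t
    p=cv2.undistortPoints(np.array(px,float).reshape(-1,1,2),K,d).reshape(-1,2)
    v=np.c_[p,np.ones(len(p))]@R
    return c+v*((z-c[2])/v[:,2])[:,None]
def proj(n,P):
    K,d,r,t=cam(n);return cv2.projectPoints(np.array(P,float).reshape(-1,3),r,t,K,d)[0].reshape(-1,2)
def crop(im,x0,y0,w,h,s): return cv2.resize(im[y0:y0+h,x0:x0+w,::-1],None,fx=s,fy=s,interpolation=cv2.INTER_CUBIC)
E
python3 - <<'E'
from h import *
t=cv2.imread("pics/top0.png")
f=0.7
P=[(233,266),(245,343),(257,415)]
w=world("top",np.array(P)*f,0.018);print(w)
print(world("top",np.array([(527,217),(553,325)])*f,0.12))
print(world("top",np.array([(0,250),(115,275),(85,450)])*f,0.1))
im=bot.snapshot("top")
a=crop(im,140,170,70,130,4.6);b=crop(im,330,130,85,130,4.6)
c=np.hstack([a,b]);print(a.shape,c.shape);cv2.imwrite("pics/c1.png",c)
im=bot.snapshot("scene")
c=crop(im,175,155,110,90,7);print(c.shape);cv2.imwrite("pics/c2.png",c[:600,:800])
E
```

```text
[[0.58820251 0.30275427 0.018     ]
 [0.45631076 0.28019658 0.018     ]
 [0.33726638 0.25906057 0.018     ]]
[[ 0.63012067 -0.18082544  0.12      ]
 [ 0.46424092 -0.21002557  0.12      ]]
[[0.61145629 0.66797431 0.1       ]
 [0.56360782 0.46805141 0.1       ]
 [0.29245296 0.50551892 0.1       ]]
(598, 322, 3) (598, 713, 3)
(630, 770, 3)
```

View pics/c1.png

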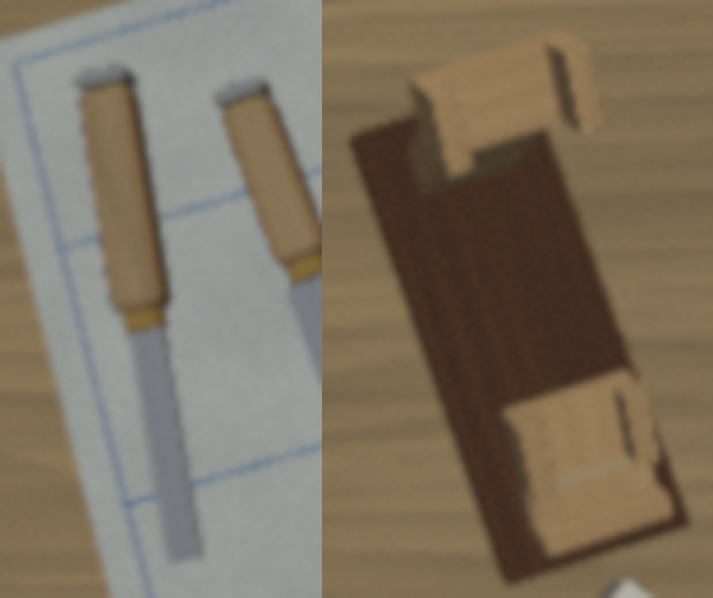

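View pics/c2.png

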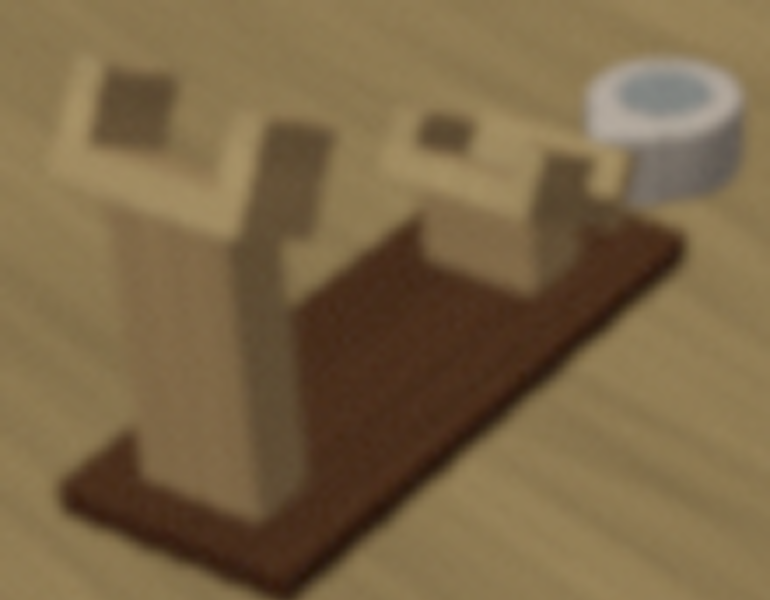

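```bash
cat > cr.py <<'E'
from h import *
from scipy.optimize import least_squares
def Rseat(yaw):
    c,s=np.cos(yaw),np.sin(yaw);a=np.radians(30)
    return np.array([[c,-s,0],[s,c,0],[0,0,1]])@np.array([[np.cos(a),0,-np.sin(a)],[0,1,0],[np.sin(a),0,np.cos(a)]])
S=[((85,38,12),(265,123)),((45,38,12),(335,128)),((85,-26,12),(103,66)),((45,-26,12),(177,74)),((-90,-21,12),(420,115)),((-130,-21,12),(475,120)),((-90,33,12),(550,152))]
T=[((85,38,12),(415,80)),((85,-38,12),(578,32)),((45,-38,12),(595,130)),((-90,33,12),(507,408)),((-90,-33,12),(632,370))]
def tr(p,x0,y0,s): return (np.array(p,float)+.5)/s-.5+[x0,y0]
obs=[("scene",np.array([a for a,b in S])/1e3,np.array([tr(b,175,155,7) for a,b in S])),
     ("top",np.array([a for a,b in T])/1e3,np.array([tr((b[0]-322,b[1]),330,130,4.6) for a,b in T]))]
def res(p,split=False):
    r=[proj(n,np.r_[p[0],p[1],.115]+P@Rseat(p[2]).T)-u for n,P,u in obs]
    return r if split else np.vstack(r).ravel()
if __name__=="__main__":
    s=least_squares(res,[.57,-.19,.17],loss='soft_l1');p=s.x
    print(p,np.degrees(p[2]))
    for r in res(p,True):print(r.round(1))
    e=world("top",[tr((b[0]-322,b[1]),330,130,4.6) for b in [(350,140),(508,582),(688,520),(545,118)]],.015);print(e.round(4))
    d=e[0]-e[1];print("base yaw",np.degrees(np.arctan2(d[1],d[0])))
    w=world("top",[tr(q,140,170,4.6) for q in [(185,560),(149,330)]],.0205)
    w2=world("top",[tr(q,140,170,4.6) for q in [(138,308),(105,88)]],.032)
    print(w,w2)
    d=w[1]-w[0];print("chisel yaw",np.degrees(np.arctan2(d[1],d[0])),np.linalg.norm(d)); d=d/np.linalg.norm(d)
    print("mid from tip",w[0]+.15*d)
    # overlay
    im=crop(cv2.cvtColor(cv2.imread("pics/scene0.png"),cv2.COLOR_BGR2RGB),250,221,157,129,4.9)
    o=np.array([p[0],p[1],.115])
    for n,I,x0,y0,s in [("scene",bot.snapshot("scene"),175,155,6),("top",bot.snapshot("top"),330,130,4.6)]:
        I=crop(I,x0,y0,66 if 0 else (70 if n=="scene" else 85),100 if n=="scene" else 130,s)
        for xs,yi,yo,zf in [((85,45),26,38,-14),((-90,-130),21,33,-2.5)]:
            for x in xs:
                L=[(x,-yo,12),(x,-yi,12),(x,-yi,zf),(x,yi,zf),(x,yi,12),(x,yo,12)]
                q=(proj(n,o+np.array(L)/1e3@Rseat(p[2]).T)-[x0,y0]+.5)*s
                cv2.polylines(I,[q.astype(int)],False,(0,255,0) if x in(85,-90) else (255,0,0),1)
        L=[(-150,-33,15),(-150,33,15),(-150,33,-5),(-150,-33,-5)]
        q=(proj(n,o+np.array(L)/1e3@Rseat(p[2]).T)-[x0,y0]+.5)*s
        cv2.polylines(I,[q.astype(int)],True,(0,0,255),1)
        cv2.imwrite(f"pics/ov_{n}.png",I)
    a=cv2.imread("pics/ov_scene.png");b=cv2.imread("pics/ov_top.png");H=598
    a=cv2.copyMakeBorder(a[:H],0,max(0,H-a.shape[0]),0,0,0);c=np.hstack([a,b[:H]])[:,:800];print(c.shape);cv2.imwrite("pics/ov.png",c)
E
python3 cr.py
```

```text
[ 0.57271363 -0.19041925  0.28819167] 16.512166609776134
[[-0.3  1.8]
 [ 0.6  2.3]
 [-0.4  2.4]
 [ 0.5  2.7]
 [ 0.1  1.7]
 [ 0.5  2.1]
 [-0.9  1.9]]
[[ 1.   1. ]
 [ 0.2  0.3]
 [ 0.1 -3.1]
 [ 0.4  2.7]
 [ 1.2  1.8]]
[[ 0.6404 -0.1197  0.015 ]
 [ 0.4065 -0.1901  0.015 ]
 [ 0.4353 -0.2842  0.015 ]
 [ 0.6493 -0.2233  0.015 ]]
base yaw 16.749552953548704
[[0.3354516  0.25854671 0.0205    ]
 [0.45314799 0.27821672 0.0205    ]] [[0.46386465 0.28071201 0.032     ]
 [0.57926053 0.29983181 0.032     ]]
chisel yaw 9.487870580808703 0.11932874895567894
mid from tip [0.48339967 0.28327253 0.0205    ]
(598, 800, 3)
```

View pics/ov.png

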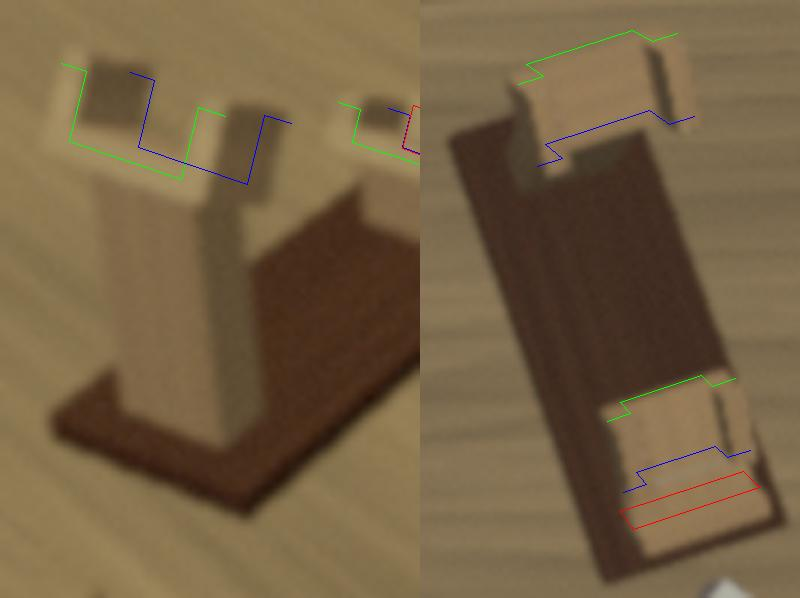

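```bash
python3 - <<'E'
import re
s=open('cr.py').read()
s=re.sub(r"T=\[.*\]\n","T=[((45,-26,12),(583,132)),((45,-38,12),(597,130)),((45,26,12),(472,170)),((-130,-21,12),(632,464))]\n",s,count=1)
s=s.replace("crop(I,x0,y0,66 if 0 else (70 if","crop(I,x0,y0,66 if 0 else (100 if").replace("scene\"),175,155,6)","scene\"),175,155,4)").replace("[:,:800]","[:,:800]")
open('cr.py','w').write(s)
E
python3 cr.py; python3 -c "
from h import *
for n in('top','scene'):
    K,d,r,t=cam(n);print(-cv2.Rodrigues(r)[0].T@t)"
```

```text
[ 0.56815312 -0.1953876   0.28678316] 16.431464443212693
[[ 0.1  0.2]
 [ 0.9  0.8]
 [ 0.1  0.9]
 [ 0.9  1.3]
 [ 0.4  0.4]
 [ 0.7  0.8]
 [-0.7  0.6]]
[[-0.1  0.2]
 [ 2.2 -1. ]
 [ 0.7 -0.5]
 [ 1.5  0.5]]
[[ 0.6404 -0.1197  0.015 ]
 [ 0.4065 -0.1901  0.015 ]
 [ 0.4353 -0.2842  0.015 ]
 [ 0.6493 -0.2233  0.015 ]]
base yaw 16.749552953548704
[[0.3354516  0.25854671 0.0205    ]
 [0.45314799 0.27821672 0.0205    ]] [[0.46386465 0.28071201 0.032     ]
 [0.57926053 0.29983181 0.032     ]]
chisel yaw 9.487870580808703 0.11932874895567894
mid from tip [0.48339967 0.28327253 0.0205    ]
(598, 791, 3)
[ 0.39361129 -0.00818736  0.99848825]
[1.01490408 0.49133696 0.57839947]
```

View pics/ov.png

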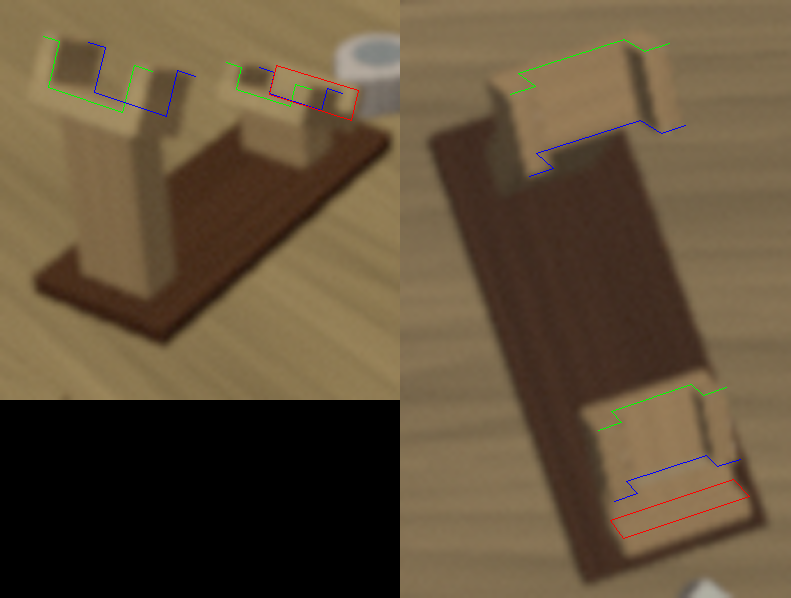

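Fit: the seat is about (0.568, -0.1945, 0.115) at yaw 16.5°. The chisel point is about (0.483, 0.283) at yaw 9.5°. The overlay matches to 2–3 mm. The tool can't tilt through this interface, so I'll grip lightly near the centre of mass and let the handle saddle pivot the chisel as I lower it. First I move clear of the box on the left and turn the wrist.

Request:
{"op": "send_rows", "data": {"deltas": [{"linear":[-0.0129,0,0.0379],"spin":0},{"linear":[-0.0129,0,0.0379],"spin":0},{"linear":[-0.0129,0,0.0379],"spin":0},{"linear":[-0.0129,0,0.0379],"spin":0},{"linear":[-0.0129,0,0.0379],"spin":0},{"linear":[-0.0129,0,0.0379],"spin":0},{"linear":[0,0,0],"spin":-0.1235},{"linear":[0,0,0],"spin":-0.1235},{"linear":[0,0,0],"spin":-0.1235},{"linear":[0,0,0],"spin":-0.1235}], "claw": 0.06}}

```text
time_s: 1.4
ee_pos: [0.2013, 0.3514, 0.2321]
eef_rot: [[-0.985, 0.0, 0.17], [-0.17, 0.001, -0.985], [-0.0, -1.0, -0.001]]
contact_force: [0.3, -0.3, -0.8]
gripper_width: 0.701
```

```bash
cat > to.py <<'E'
import sys
from h import *
s=bot.get_state();R=s['eef_rot'];p=s['ee_pos']
print("t",s['time_s'],"p",p.round(4),"xang",np.degrees(np.arctan2(R[1,0],R[0,0])).round(2),"F",s['contact_force'].round(1),"w",s['gripper_width']*85.4, "q",s['joint_positions'].round(0),"ydn",R[:,1].round(3))
if len(sys.argv)>3: print("tool delta",(R.T@(np.array(list(map(float,sys.argv[1:4])))-p)).round(4))
E
python3 to.py 0.4834 0.2833 0.12
```

```text
t 1.4 p [0.2013 0.3514 0.2321] xang -170.19 F [ 0.3 -0.3 -0.8] w 59.84701097232537 q [ 83.  -0. -28.  -0. -62.  16.] ydn [ 0.     0.001 -1.   ]
tool delta [-0.2664  0.112   0.1153]
```

Request:
{"op": "send_rows", "data": {"deltas": [{"linear":[-0.0333,0.014,0.0144],"spin":0},{"linear":[-0.0333,0.014,0.0144],"spin":0},{"linear":[-0.0333,0.014,0.0144],"spin":0},{"linear":[-0.0333,0.014,0.0144],"spin":0},{"linear":[-0.0333,0.014,0.0144],"spin":0},{"linear":[-0.0333,0.014,0.0144],"spin":0},{"linear":[-0.0333,0.014,0.0144],"spin":0},{"linear":[-0.0333,0.014,0.0144],"spin":0},{"linear":[0,0,0],"spin":0},{"linear":[0,0,0],"spin":0}]}}

```text
time_s: 2.4
ee_pos: [0.4834, 0.2813, 0.119]
eef_rot: [[-0.987, -0.001, 0.164], [-0.164, -0.001, -0.987], [0.001, -1.0, 0.001]]
contact_force: [0.7, 0.2, 0.9]
gripper_width: 0.697
```

```bash
python3 to.py 0.4834 0.2833 0.036
python3 - <<'E'
from h import *
a=crop(bot.snapshot("top"),120,150,90,140,4.2);b=crop(bot.snapshot("scene"),340,200,130,150,3.9)
print(a.shape,b.shape)
H=585;cv2.imwrite("pics/c3.png",np.hstack([a[:H],b[:H]])[:,:800])
E
```

```text
t 2.4 p [0.4834 0.2813 0.119 ] xang -170.58 F [0.7 0.2 0.9] w 59.53737296083925 q [ 47.  22. -18.  -0. -51.  53.] ydn [-0.001 -0.001 -1.   ]
tool delta [-0.0005  0.083  -0.002 ]
(588, 378, 3) (585, 507, 3)
```

View pics/c3.png

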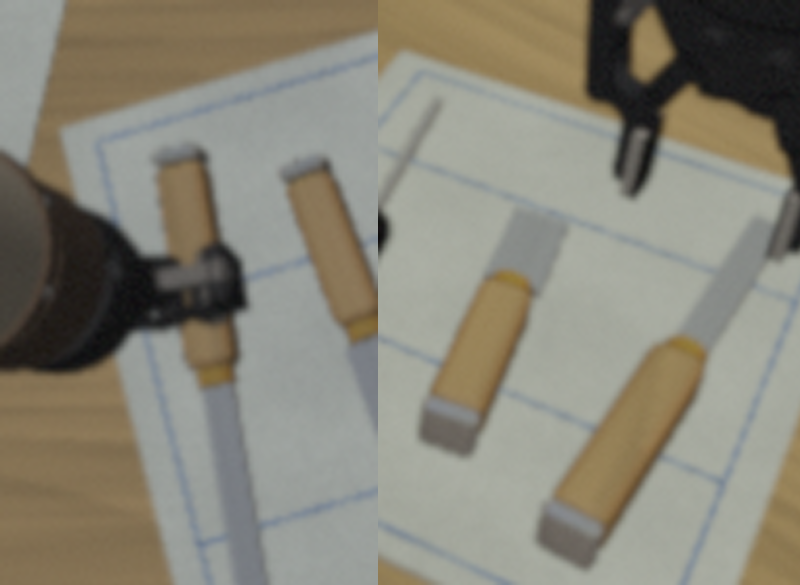

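The fingers sit above the handle, straddling it (handle crossing at about (205,280) in the left crop), so I descend.

Request:
{"op": "send_rows", "data": {"deltas": [{"linear":[0,0.011,-0.001],"spin":0},{"linear":[0,0.011,-0.001],"spin":0},{"linear":[0,0.011,0],"spin":0},{"linear":[0,0.011,0],"spin":0},{"linear":[0,0.011,0],"spin":0},{"linear":[0,0.011,0],"spin":0},{"linear":[0,0.01,0],"spin":0},{"linear":[0,0.009,0],"spin":0},{"linear":[0,0,0],"spin":0},{"linear":[0,0,0],"spin":0}]}}

```text
time_s: 3.5
ee_pos: [0.4829, 0.284, 0.0346]
eef_rot: [[-0.986, 0.0, 0.166], [-0.166, -0.0, -0.986], [-0.0, -1.0, 0.0]]
contact_force: [-0.7, 0.3, 0.4]
gripper_width: 0.705
```

Request:
{"op": "send_rows", "data": {"deltas": [{"linear":[0,0,0],"spin":0},{"linear":[0,0,0],"spin":0},{"linear":[0,0,0],"spin":0},{"linear":[0,0,0],"spin":0},{"linear":[0,0,0],"spin":0},{"linear":[0,0,0],"spin":0},{"linear":[0,0,0],"spin":0},{"linear":[0,0,0],"spin":0},{"linear":[0,0,0],"spin":0},{"linear":[0,0,0],"spin":0}], "claw": 0.015, "squeeze": 35}}

```text
time_s: 4.5
ee_pos: [0.4827, 0.2839, 0.0347]
eef_rot: [[-0.986, -0.0, 0.165], [-0.165, -0.0, -0.986], [0.0, -1.0, 0.0]]
contact_force: [-0.5, 0.7, -0.5]
gripper_width: 0.173
```

```bash
python3 to.py
```

```text
t 4.5 p [0.4827 0.2839 0.0347] xang -170.48 F [-0.5  0.7 -0.5] w 14.788292233807168 q [ 47.  28. -22.  -0. -39.  52.] ydn [-0. -0. -1.]
```

The opening went to 14.8 mm with nothing held, so I need to look.

Run:
```python
from h import *
a=crop(bot.snapshot("top"),120,150,90,140,4.2);b=crop(bot.snapshot("scene"),340,200,130,150,3.9)
H=585;cv2.imwrite("pics/c4.png",np.hstack([a[:H],b[:H]])[:,:800])
s=bot.get_state()
for g in (0,.006,.025):
  P=s['ee_pos']+g*s['eef_rot'][:,1];a=proj("top",P)[0];b=proj("scene",P)[0];print((a-[120,150])*4.2,(b-[340,200])*3.9+[378,0])
```

```text
[201.73468667 329.90271928] [667.33441067 366.41021784]
[204.882617   330.79963685] [664.79573826 375.22124443]
[214.60775907 333.56987729] [656.9028631  402.57223964]
```

View pics/c4.png

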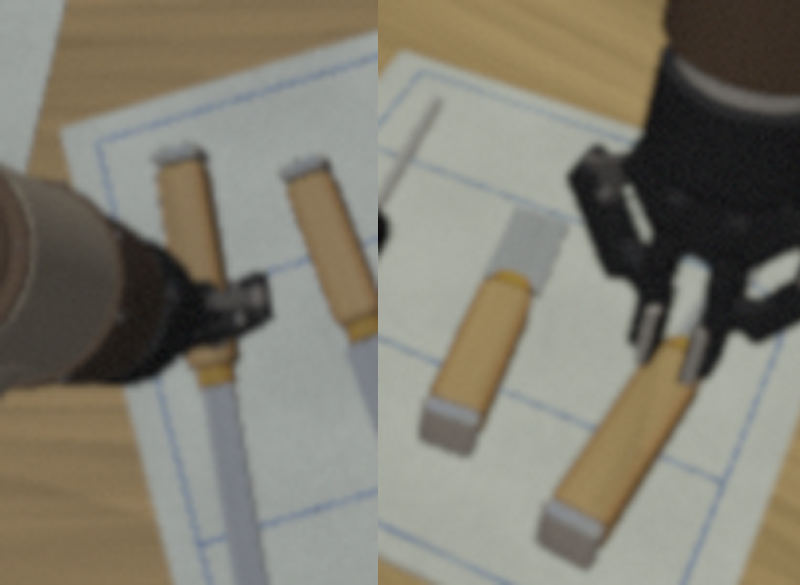

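Run:
```python
from h import *
s=bot.get_state();R=s['eef_rot'];p=s['ee_pos']
def show(l,P):
  a=proj("top",P)[0];b=proj("scene",P)[0];print(l,((a-[120,150])*4.2).round(),((b-[340,200])*3.9+[378,0]).round())
for g in (-.05,0,.025):
  for z in(-.0075,.0075): show(("tcp",g,z),p+g*R[:,1]+z*R[:,2])
d=np.array([np.cos(np.radians(9.5)),np.sin(np.radians(9.5)),0]);m=np.array([.4834,.2833,.032])
for k in(-.03,-.02,0,.11): show(("ch",k),m+k*d)
q=np.array([.4834,.2813,.119])
for z in(-.03,.03): show(("open tip",z),q+.025*R[:,1]+z*R[:,2]); show(("open tcp",z),q+z*R[:,2])
# picture enlarge
b=crop(bot.snapshot("scene"),385,255,60,55,8);a=crop(bot.snapshot("top"),150,185,50,65,6)
a=cv2.copyMakeBorder(a,0,50,0,0,0);cv2.imwrite("pics/c5.png",np.hstack([a[:440],b[:440]])[:,:800])
```

```text
('tcp', -0.05, -0.0075) [160. 325.] [705. 297.]
('tcp', -0.05, 0.0075) [188. 319.] [674. 283.]
('tcp', 0, -0.0075) [189. 332.] [682. 374.]
('tcp', 0, 0.0075) [215. 327.] [652. 359.]
('tcp', 0.025, -0.0075) [202. 336.] [672. 410.]
('tcp', 0.025, 0.0075) [227. 331.] [642. 395.]
('ch', -0.03) [212. 381.] [689. 334.]
('ch', -0.02) [210. 364.] [681. 346.]
('ch', 0) [204. 329.] [664. 370.]
('ch', 0.11) [176. 141.] [562. 521.]
('open tip', -0.03) [118. 330.] [753. 301.]
('open tcp', -0.03) [102. 326.] [766. 259.]
('open tip', 0.03) [229. 308.] [625. 245.]
('open tcp', 0.03) [215. 303.] [636. 204.]
```

View pics/c5.png

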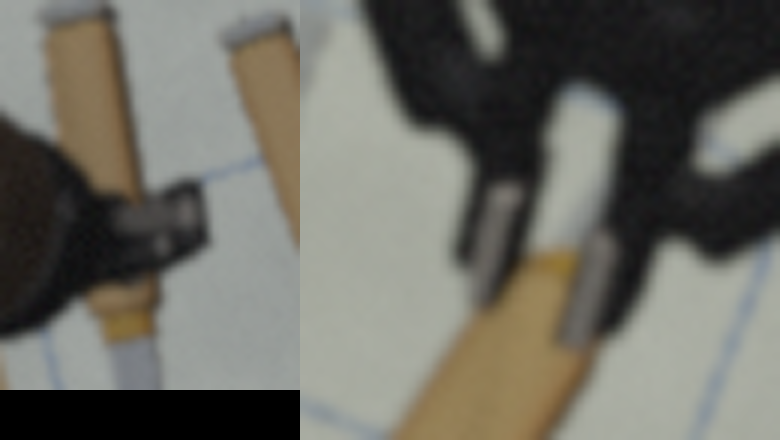

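The fingers closed just above the handle: the tips look about level with the TCP, not 25 mm ahead of it. A handle 28 mm wide can't fit in a 15 mm opening, so the tips must be above z = 0.032. I'll reopen, go 15 mm lower and watch the force.

Request:
{"op": "send_rows", "data": {"deltas": [{"linear":[0,-0.003,0],"spin":0},{"linear":[0,0,0],"spin":0},{"linear":[0,0,0],"spin":0},{"linear":[0,0,0],"spin":0},{"linear":[0,0,0],"spin":0},{"linear":[0,0.006,0],"spin":0},{"linear":[0,0.006,0],"spin":0},{"linear":[0,0.006,0],"spin":0},{"linear":[0,0,0],"spin":0},{"linear":[0,0,0],"spin":0}], "claw": 0.06}}

```text
time_s: 5.7
ee_pos: [0.4826, 0.2838, 0.0193]
eef_rot: [[-0.986, -0.001, 0.166], [-0.166, -0.001, -0.986], [0.001, -1.0, 0.001]]
contact_force: [0.0, -0.7, 0.1]
gripper_width: 0.704
```

```bash
python3 to.py
python3 - <<'E'
from h import *
b=crop(bot.snapshot("scene"),370,235,90,75,8);cv2.imwrite("pics/c6.png",b)
E
```

```text
t 5.7 p [0.4826 0.2838 0.0193] xang -170.47 F [ 0.  -0.7  0.1] w 60.14573757397345 q [ 47.  30. -23.   0. -38.  52.] ydn [-0.001 -0.001 -1.   ]
```

View pics/c6.png

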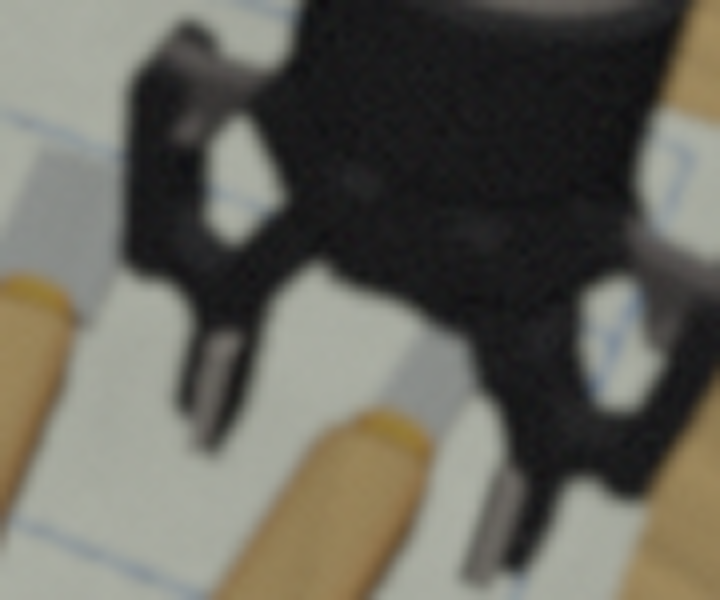

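Run:
```python
from h import *
s=bot.get_state();p=s['ee_pos'];R=s['eef_rot']
for z in(-.006,0,.01,.02,.03,.04,.05): print(z,proj("scene",[p[0],p[1],z])[0].round(1), proj("scene",[p[0]+.014,p[1],z])[0].round(1))
# ray approach: tip points intersection with z planes for both fingers
for z in (.005,.01,.02,.03,.04):
  w=world("scene",[(395.6,290.6),(429.4,307.5)],z);m=w.mean(0);d=w[1]-w[0];print(z,m.round(4),np.linalg.norm(d).round(4),np.degrees(np.arctan2(d[1],d[0])).round(1))
```

```text
-0.006 [409.9 308.9] [405.8 312.8]
0 [410.5 306.8] [406.4 310.6]
0.01 [411.5 303.1] [407.4 307. ]
0.02 [412.6 299.5] [408.4 303.3]
0.03 [413.7 295.7] [409.5 299.6]
0.04 [414.8 292. ] [410.6 295.8]
0.05 [415.9 288.1] [411.7 292. ]
0.005 [0.4678 0.2769 0.005 ] 0.0691 98.3
0.01 [0.4725 0.2788 0.01  ] 0.0685 98.3
0.02 [0.4821 0.2825 0.02  ] 0.0673 98.3
0.03 [0.4916 0.2863 0.03  ] 0.066 98.3
0.04 [0.5012 0.29   0.04  ] 0.0648 98.3
```

The tips are at about z = 0.02, level with the TCP reading. I go 9 mm lower, then close.

Request:
{"op": "send_rows", "data": {"deltas": [{"linear":[0,0.003,0],"spin":0},{"linear":[0,0.003,0],"spin":0},{"linear":[0,0.003,0],"spin":0},{"linear":[0,0,0],"spin":0},{"linear":[0,0,0],"spin":0},{"linear":[0,0,0],"spin":0},{"linear":[0,0,0],"spin":0},{"linear":[0,0,0],"spin":0},{"linear":[0,0,0],"spin":0},{"linear":[0,0,0],"spin":0}]}}

```text
time_s: 6.75
ee_pos: [0.4827, 0.2839, 0.0108]
eef_rot: [[-0.986, 0.0, 0.165], [-0.165, 0.0, -0.986], [-0.0, -1.0, -0.0]]
contact_force: [-0.4, 0.2, 0.4]
gripper_width: 0.707
```

Request:
{"op": "send_rows", "data": {"deltas": [{"linear":[0,0,0],"spin":0},{"linear":[0,0,0],"spin":0},{"linear":[0,0,0],"spin":0},{"linear":[0,0,0],"spin":0},{"linear":[0,0,0],"spin":0},{"linear":[0,0,0],"spin":0},{"linear":[0,0,0],"spin":0},{"linear":[0,0,0],"spin":0},{"linear":[0,0,0],"spin":0},{"linear":[0,0,0],"spin":0}], "claw": 0.015, "squeeze": 35}}

```text
time_s: 7.75
ee_pos: [0.4829, 0.2841, 0.0109]
eef_rot: [[-0.986, 0.0, 0.166], [-0.166, 0.0, -0.986], [-0.0, -1.0, -0.0]]
contact_force: [-0.5, 1.4, 2.0]
gripper_width: 0.321
```

```bash
python3 to.py 0.568 -0.1945 0.2
```

```text
t 7.75 p [0.4829 0.2841 0.0109] xang -170.47 F [-0.5  1.4  2. ] w 27.447536319221662 q [ 47.  30. -23.   0. -36.  52.] ydn [ 0.  0. -1.]
tool delta [-0.0048 -0.1892  0.4861]
```

The opening is 27.4 mm, so the handle is gripped. I lift and turn to the cradle yaw.

Request:
{"op": "send_rows", "data": {"deltas": [{"linear":[0,-0.01,0],"spin":0},{"linear":[0,-0.02,0],"spin":0},{"linear":[0,-0.025,0],"spin":0},{"linear":[0,-0.025,0],"spin":0},{"linear":[0,-0.025,0],"spin":-0.0244},{"linear":[0,-0.025,0],"spin":-0.0244},{"linear":[0,-0.025,0],"spin":-0.0244},{"linear":[0,-0.025,0],"spin":-0.0244},{"linear":[0,-0.02,0],"spin":-0.0244},{"linear":[0,0,0],"spin":0}]}}

```text
time_s: 8.75
ee_pos: [0.4836, 0.2845, 0.2136]
eef_rot: [[-0.959, 0.004, 0.284], [-0.284, 0.004, -0.959], [-0.005, -1.0, -0.002]]
contact_force: [0.3, -0.3, -1.5]
gripper_width: 0.317
```

```bash
python3 to.py 0.575 -0.1925 0.21
```

```text
t 8.75 p [0.4836 0.2845 0.2136] xang -163.49 F [ 0.3 -0.3 -1.5] w 27.07183789425065 q [ 47.  16. -11.   0. -63.  59.] ydn [ 0.004  0.004 -1.   ]
tool delta [0.048  0.0023 0.4833]
```

Request:
{"op": "send_rows", "data": {"deltas": [{"linear":[0.002,0,0.015],"spin":0},{"linear":[0.0034,0,0.034],"spin":0},{"linear":[0.0034,0,0.034],"spin":0},{"linear":[0.0034,0,0.034],"spin":0},{"linear":[0.0034,0,0.034],"spin":0},{"linear":[0.0034,0,0.034],"spin":0},{"linear":[0.0034,0,0.034],"spin":0},{"linear":[0.0034,0,0.034],"spin":0},{"linear":[0.0034,0,0.034],"spin":0},{"linear":[0.0034,0,0.034],"spin":0}]}}

```text
time_s: 9.75
ee_pos: [0.541, -0.0353, 0.2086]
eef_rot: [[-0.959, -0.005, 0.283], [-0.283, -0.0, -0.959], [0.005, -1.0, -0.001]]
contact_force: [0.7, 0.7, -1.0]
gripper_width: 0.318
```

Request:
{"op": "send_rows", "data": {"deltas": [{"linear":[0.0034,0,0.034],"spin":0},{"linear":[0.0034,0,0.034],"spin":0},{"linear":[0.0034,0,0.034],"spin":0},{"linear":[0.0034,0,0.034],"spin":0},{"linear":[0.0018,0,0.018],"spin":0},{"linear":[0,0,0.008],"spin":0},{"linear":[0,0,0],"spin":0},{"linear":[0,0,0],"spin":0},{"linear":[0,0,0],"spin":0},{"linear":[0,0,0],"spin":0}]}}

```text
time_s: 10.75
ee_pos: [0.5739, -0.1918, 0.2108]
eef_rot: [[-0.958, 0.0, 0.285], [-0.285, 0.0, -0.958], [-0.0, -1.0, -0.0]]
contact_force: [-0.8, 0.0, -2.1]
gripper_width: 0.321
```

```bash
python3 to.py 0.575 -0.1925 0.21
python3 - <<'E'
from h import *
a=crop(bot.snapshot("top"),320,110,100,150,4);b=crop(bot.snapshot("scene"),175,105,100,150,4)
cv2.imwrite("pics/c7.png",np.hstack([a,b]))
E
```

```text
t 10.75 p [ 0.5739 -0.1918  0.2108] xang -163.41 F [-0.8  0.  -2.1] w 27.454625390245617 q [ -3.  21.  -4.  -0. -65. 110.] ydn [ 0.  0. -1.]
tool delta [-0.0008  0.0008  0.001 ]
```

View pics/c7.png

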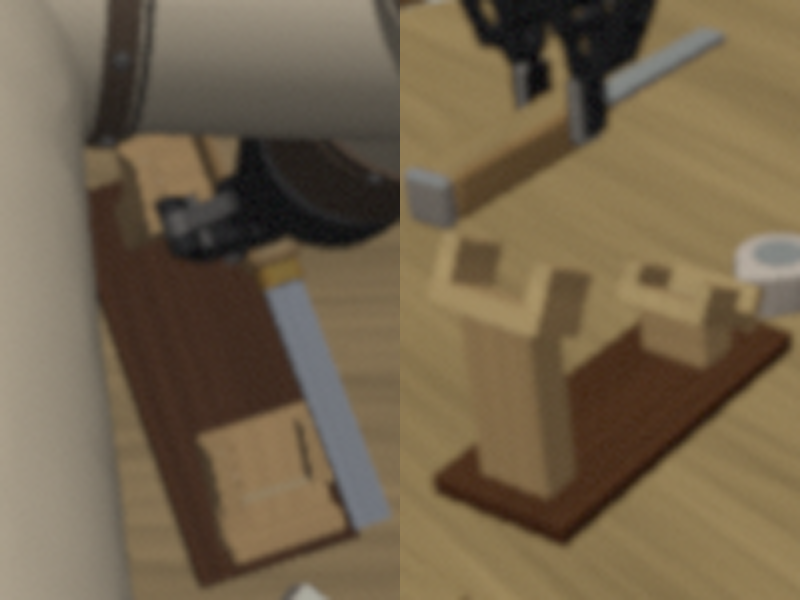

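```bash
cat > m.py <<'E'
from h import *
s=bot.get_state();p=s['ee_pos'];c=p+[0.0005,-.0008,.007]
u=np.array([np.cos(np.radians(16.55)),np.sin(np.radians(16.55)),0])
for l,k in(("tip",-.15),("blade0",-.03),("butt",.11)):
  P=c+k*u;a=proj("top",P)[0];b=proj("scene",P)[0];print(l,P.round(4),((a-[320,110])*4).round(),((b-[175,105])*4+[400,0]).round())
def tri(a,b):
  M=[]
  for n,q in(("top",a),("scene",b)):
    K,d,r,t=cam(n);M.append((np.c_[cv2.Rodrigues(r)[0],t],cv2.undistortPoints(np.array(q,float).reshape(1,1,2),K,d).reshape(2,1)))
  X=cv2.triangulatePoints(M[0][0],M[1][0],M[0][1],M[1][1]);return (X[:3]/X[3]).ravel()
print("tri tip",tri((320+371/4,110+525/4),(175+315/4,105+35/4)))
for z in(.2,.21,.22,.23,.24): print(z,world("top",[(320+371/4,110+525/4),(320+284/4,110+285/4)],z).round(4).tolist(),world("scene",[(175+30/4,105+200/4)],z).round(4).tolist())
E
python3 m.py
```

```text
tip [ 0.4307 -0.2356  0.2179] [374. 522.] [712.  36.]
blade0 [ 0.5458 -0.2014  0.2179] [286. 283.] [592. 105.]
butt [ 0.68   -0.1615  0.2179] [186.  17.] [420. 204.]
tri tip [ 0.42929388 -0.23406248  0.21881551]
0.2 [[0.43, -0.2393, 0.2], [0.5482, -0.2049, 0.2]] [[0.657, -0.1942, 0.2]]
0.21 [[0.4295, -0.2364, 0.21], [0.5462, -0.2025, 0.21]] [[0.6664, -0.1761, 0.21]]
0.22 [[0.429, -0.2335, 0.22], [0.5443, -0.2, 0.22]] [[0.6759, -0.158, 0.22]]
0.23 [[0.4286, -0.2306, 0.23], [0.5424, -0.1975, 0.23]] [[0.6853, -0.1399, 0.23]]
0.24 [[0.4281, -0.2277, 0.24], [0.5404, -0.1951, 0.24]] [[0.6948, -0.1218, 0.24]]
```

The chisel hangs level within about 2 mm of the prediction: tip triangulated at (0.429, -0.234, 0.219), in line with the cradle axis. I lower it to just above saddle contact with a light grip, then keep going down slowly so it pivots.

Request:
{"op": "send_rows", "data": {"deltas": [{"linear":[0,0.006,0],"spin":0},{"linear":[0,0.008,0],"spin":0},{"linear":[0,0.009,0],"spin":0},{"linear":[0,0.009,0],"spin":0},{"linear":[0,0.009,0],"spin":0},{"linear":[0,0.009,0],"spin":0},{"linear":[0,0.006,0],"spin":0},{"linear":[0,0,0],"spin":0},{"linear":[0,0,0],"spin":0},{"linear":[0,0,0],"spin":0}], "squeeze": 20}}

```text
time_s: 11.85
ee_pos: [0.5744, -0.1929, 0.1553]
eef_rot: [[-0.959, 0.001, 0.284], [-0.284, -0.0, -0.959], [-0.001, -1.0, 0.001]]
contact_force: [0.1, -0.3, -2.1]
gripper_width: 0.319
```

Request:
{"op": "send_rows", "data": {"deltas": [{"linear":[0,0.0015,0],"spin":0},{"linear":[0,0.0015,0],"spin":0},{"linear":[0,0.0015,0],"spin":0},{"linear":[0,0.0015,0],"spin":0},{"linear":[0,0.0015,0],"spin":0},{"linear":[0,0.0015,0],"spin":0},{"linear":[0,0.0015,0],"spin":0},{"linear":[0,0.0015,0],"spin":0},{"linear":[0,0,0],"spin":0},{"linear":[0,0,0],"spin":0}]}}

```text
time_s: 12.85
ee_pos: [0.5736, -0.193, 0.1425]
eef_rot: [[-0.959, -0.001, 0.284], [-0.284, -0.0, -0.959], [0.001, -1.0, -0.0]]
contact_force: [-4.2, -1.7, 4.4]
gripper_width: 0.327
```

```bash
python3 to.py 0.575 -0.1925 0.107; python3 -c "
from station import bot;print(bot.get_state()['ft_torque'])"
```

```text
t 12.85 p [ 0.5736 -0.193   0.1425] xang -163.51 F [-4.2 -1.7  4.4] w 27.88833125369426 q [ -3.  24.  -9.   0. -56. 110.] ydn [-0.001 -0.    -1.   ]
tool delta [-0.0015  0.0355 -0.0001]
[-0.2207402   0.89114017  0.02257668]
```

Request:
{"op": "send_rows", "data": {"deltas": [{"linear":[0,0.002,0],"spin":0},{"linear":[0,0.002,0],"spin":0},{"linear":[0,0.002,0],"spin":0},{"linear":[0,0.002,0],"spin":0},{"linear":[0,0.002,0],"spin":0},{"linear":[0,0.002,0],"spin":0},{"linear":[0,0.002,0],"spin":0},{"linear":[0,0.002,0],"spin":0},{"linear":[0,0,0],"spin":0},{"linear":[0,0,0],"spin":0}]}}

```text
time_s: 13.85
ee_pos: [0.5737, -0.1929, 0.1261]
eef_rot: [[-0.959, -0.001, 0.284], [-0.284, 0.0, -0.959], [0.001, -1.0, -0.0]]
contact_force: [-3.1, -2.8, 1.2]
gripper_width: 0.319
```

```bash
python3 to.py 0.575 -0.1925 0.107
python3 - <<'E'
from h import *
cv2.imwrite("pics/s8.png",bot.snapshot("scene")[:,:,::-1])
# blade tip by colour: greyish-blue pixels in scene blade region
im=bot.snapshot("top").astype(int);r=im[150:290,370:440];g=(r[...,2]>r[...,0]-5)&(r.sum(2)>300)
n,l,st,c=cv2.connectedComponentsWithStats(g.astype(np.uint8));
for i in range(1,n):
  if st[i,4]>20: print(st[i],c[i].round(1))
E
```

```text
t 13.85 p [ 0.5737 -0.1929  0.1261] xang -163.51 F [-3.1 -2.8  1.2] w 27.205610816342293 q [ -3.  25. -10.  -0. -54. 110.] ydn [-0.001  0.    -1.   ]
tool delta [-0.0014  0.0191  0.    ]
[  8  41  18  48 273] [16.4 62.7]
[ 21 116  18  18 248] [ 29.7 124.1]
```

```bash
cat > t.py <<'E'
from h import *
p=bot.get_state()['ee_pos'];u=np.array([.9586,.2849,0]);k=np.array([0,0,1.])
P=p+[0.0005,-.0008,.017];seat=np.array([.568,-.1945,.115])
for th in (0,10,15,18,20,22,24,26,28,30,32):
  t=np.radians(th);xs=np.cos(t)*u+np.sin(t)*k;zs=-np.sin(t)*u+np.cos(t)*k
  c=P-.010*zs;tip=c-.15*xs;b0=c-.03*xs
  print(th,"c-seat along/up",((c-seat)@u*1e3).round(1),((c-seat)[2]*1e3).round(1),"top tip",proj("top",tip)[0].round(1),"b0",proj("top",b0)[0].round(1),"scene butt",proj("scene",c+.11*xs)[0].round(1))
im=bot.snapshot("top").astype(int);r=im[150:290,370:440];g=(r[...,2]>r[...,0]-5)&(r.sum(2)>300)
n,l,st,c=cv2.connectedComponentsWithStats(g.astype(np.uint8))
for i in range(1,n):
  if st[i,4]>60 and st[i,1]<100:
    y,x=np.where(l==i);(cx,cy),(w,h),a=cv2.minAreaRect(np.c_[x+370,y+150].astype(np.float32));print(cx,cy,w,h,a); print(cv2.boxPoints(((cx,cy),(w,h),a)).round(1).tolist())
E
python3 t.py
```

```text
0 c-seat along/up 6.3 18.2 top tip [402.1 242.8] b0 [382.4 188.7] scene butt [185.4 192. ]
10 c-seat along/up 8.0 18.4 top tip [398.3 241.6] b0 [381.5 188.2] scene butt [184.2 184.1]
15 c-seat along/up 8.9 18.5 top tip [396.3 240.3] b0 [381.1 187.8] scene butt [184.  179.9]
18 c-seat along/up 9.4 18.7 top tip [395.  239.3] b0 [380.8 187.5] scene butt [184.  177.3]
20 c-seat along/up 9.7 18.8 top tip [394.2 238.6] b0 [380.6 187.3] scene butt [184.  175.5]
22 c-seat along/up 10.0 18.9 top tip [393.3 237.7] b0 [380.4 187. ] scene butt [184.1 173.7]
24 c-seat along/up 10.4 19.1 top tip [392.4 236.9] b0 [380.2 186.8] scene butt [184.3 171.9]
26 c-seat along/up 10.7 19.2 top tip [391.6 235.9] b0 [380.  186.5] scene butt [184.5 170.1]
28 c-seat along/up 11.0 19.4 top tip [390.7 234.9] b0 [379.8 186.2] scene butt [184.7 168.3]
30 c-seat along/up 11.3 19.5 top tip [389.8 233.9] b0 [379.6 186. ] scene butt [185.  166.4]
32 c-seat along/up 11.6 19.7 top tip [388.9 232.7] b0 [379.4 185.7] scene butt [185.4 164.6]
387.1226501464844 214.32485961914062 48.764286041259766 6.7385573387146 74.2913589477539
[[377.29998779296875, 191.8000030517578], [383.79998779296875, 189.89999389648438], [397.0, 236.89999389648438], [390.5, 238.6999969482422]]
```

The tilt is about 20°, as the geometry predicts. I continue down.

Request:
{"op": "send_rows", "data": {"deltas": [{"linear":[0,0.0015,0],"spin":0},{"linear":[0,0.0015,0],"spin":0},{"linear":[0,0.0015,0],"spin":0},{"linear":[0,0.0015,0],"spin":0},{"linear":[0,0.0015,0],"spin":0},{"linear":[0,0.0015,0],"spin":0},{"linear":[0,0.0015,0],"spin":0},{"linear":[0,0.001,0],"spin":0},{"linear":[0,0,0],"spin":0},{"linear":[0,0,0],"spin":0}]}}

```text
time_s: 15.0
ee_pos: [0.5749, -0.1926, 0.1154]
eef_rot: [[-0.959, 0.002, 0.285], [-0.285, -0.0, -0.959], [-0.002, -1.0, 0.001]]
contact_force: [0.1, 0.1, 2.1]
gripper_width: 0.321
```

```bash
python3 to.py; python3 t.py|tail -7
```

```text
t 15.0 p [ 0.5749 -0.1926  0.1154] xang -163.47 F [0.1 0.1 2.1] w 27.399176351285988 q [ -3.  26. -11.  -0. -53. 110.] ydn [ 0.002 -0.    -1.   ]
20 c-seat along/up 10.8 8.0 top tip [392.9 238.3] b0 [379.5 187.7] scene butt [184.3 180.3]
22 c-seat along/up 11.1 8.1 top tip [392.1 237.5] b0 [379.3 187.4] scene butt [184.4 178.5]
24 c-seat along/up 11.5 8.3 top tip [391.2 236.7] b0 [379.1 187.2] scene butt [184.5 176.7]
26 c-seat along/up 11.8 8.4 top tip [390.4 235.7] b0 [378.9 186.9] scene butt [184.7 174.9]
28 c-seat along/up 12.1 8.6 top tip [389.5 234.7] b0 [378.7 186.7] scene butt [185.  173.1]
30 c-seat along/up 12.4 8.7 top tip [388.6 233.7] b0 [378.5 186.4] scene butt [185.3 171.3]
32 c-seat along/up 12.7 8.9 top tip [387.7 232.6] b0 [378.3 186.1] scene butt [185.6 169.4]
```

Request:
{"op": "send_rows", "data": {"deltas": [{"linear":[0,0.001,0],"spin":0},{"linear":[0,0.0005,0],"spin":0},{"linear":[0.0012,0.0007,0],"spin":0},{"linear":[0.0012,0.0007,0],"spin":0},{"linear":[0.0012,0.0007,0],"spin":0},{"linear":[0.0012,0.0007,0],"spin":0},{"linear":[0.0012,0.0007,0],"spin":0},{"linear":[0.0012,0.0007,0],"spin":0},{"linear":[0,0,0],"spin":0},{"linear":[0,0,0],"spin":0}]}}

```text
time_s: 16.05
ee_pos: [0.5667, -0.1949, 0.1094]
eef_rot: [[-0.959, -0.001, 0.284], [-0.284, 0.0, -0.959], [0.001, -1.0, -0.0]]
contact_force: [-0.4, -1.1, 4.2]
gripper_width: 0.324
```

```bash
python3 to.py; python3 t.py|tail -4;python3 - <<'E'
from h import *
cv2.imwrite("pics/s9.png",bot.snapshot("scene")[:,:,::-1])
E
```

```text
t 16.05 p [ 0.5667 -0.1949  0.1094] xang -163.5 F [-0.4 -1.1  4.2] w 27.655757748656526 q [ -4.  26. -12.   0. -52. 110.] ydn [-0.001  0.    -1.   ]
26 c-seat along/up 3.3 2.4 top tip [391.  239.5] b0 [379.6 191.1] scene butt [187.9 175.7]
28 c-seat along/up 3.6 2.6 top tip [390.1 238.5] b0 [379.4 190.8] scene butt [188.2 173.9]
30 c-seat along/up 3.9 2.8 top tip [389.2 237.4] b0 [379.2 190.5] scene butt [188.4 172.1]
32 c-seat along/up 4.2 2.9 top tip [388.4 236.3] b0 [379.  190.2] scene butt [188.8 170.3]
```

About 4 mm of slope remains before the stop. I slide on and watch for the stop's reaction.

Request:
{"op": "send_rows", "data": {"deltas": [{"linear":[0.0006,0.00035,0],"spin":0},{"linear":[0.0006,0.00035,0],"spin":0},{"linear":[0.0006,0.00035,0],"spin":0},{"linear":[0.0006,0.00035,0],"spin":0},{"linear":[0.0006,0.00035,0],"spin":0},{"linear":[0.0005,0.0003,0],"spin":0},{"linear":[0,0,0],"spin":0},{"linear":[0,0,0],"spin":0},{"linear":[0,0,0],"spin":0},{"linear":[0,0,0],"spin":0}]}}

```text
time_s: 17.15
ee_pos: [0.5635, -0.1958, 0.1074]
eef_rot: [[-0.959, -0.001, 0.284], [-0.284, 0.0, -0.959], [0.0, -1.0, -0.0]]
contact_force: [-0.2, 0.4, 4.3]
gripper_width: 0.316
```

```bash
python3 to.py; python3 t.py|grep ^30
```

```text
t 17.15 p [ 0.5635 -0.1958  0.1074] xang -163.49 F [-0.2  0.4  4.3] w 27.025911305598807 q [ -4.  26. -13.  -0. -51. 110.] ydn [-0.001  0.    -1.   ]
30 c-seat along/up 0.6 0.7 top tip [389.5 238.9] b0 [379.5 192.1] scene butt [189.7 172.3]
```

Request:
{"op": "send_rows", "data": {"deltas": [{"linear":[0.0005,0.0003,0],"spin":0},{"linear":[0.0005,0.0003,0],"spin":0},{"linear":[0.0005,0.0003,0],"spin":0},{"linear":[0.0005,0.0003,0],"spin":0},{"linear":[0.0005,0.0003,0],"spin":0},{"linear":[0.0005,0.0003,0],"spin":0},{"linear":[0,0,0],"spin":0},{"linear":[0,0,0],"spin":0},{"linear":[0,0,0],"spin":0},{"linear":[0,0,0],"spin":0}]}}

```text
time_s: 18.2
ee_pos: [0.5628, -0.1962, 0.1068]
eef_rot: [[-0.959, 0.004, 0.285], [-0.285, -0.0, -0.959], [-0.004, -1.0, 0.001]]
contact_force: [2.3, 3.2, 6.8]
gripper_width: 0.324
```

```bash
python3 to.py; python3 t.py|grep ^30
python3 - <<'E'
from h import *
a=crop(bot.snapshot("top"),330,130,90,140,4.2);b=crop(bot.snapshot("scene"),175,115,100,140,4.2)
cv2.imwrite("pics/c10.png",np.hstack([a,b]))
E
```

```text
t 18.2 p [ 0.5628 -0.1962  0.1068] xang -163.46 F [2.3 3.2 6.8] w 27.63810227125772 q [ -4.  26. -13.  -0. -51. 110.] ydn [ 0.004 -0.    -1.   ]
30 c-seat along/up -0.2 0.2 top tip [389.6 239.2] b0 [379.6 192.5] scene butt [189.9 172.3]
```

The stop is reached: the force rose along the slope, motion stopped, and the computed pose is within 0.2 mm of the seat. I release and lift straight up.

Request:
{"op": "send_rows", "data": {"deltas": [{"linear":[0,0,0],"spin":0},{"linear":[0,0,0],"spin":0},{"linear":[0,0,0],"spin":0},{"linear":[0,0,0],"spin":0},{"linear":[0,0,0],"spin":0},{"linear":[0,0,0],"spin":0},{"linear":[0,0,0],"spin":0},{"linear":[0,0,0],"spin":0},{"linear":[0,0,0],"spin":0},{"linear":[0,0,0],"spin":0}], "claw": 0.055}}

```text
time_s: 19.35
ee_pos: [0.5609, -0.1967, 0.1057]
eef_rot: [[-0.959, 0.0, 0.284], [-0.284, -0.0, -0.959], [-0.0, -1.0, 0.0]]
contact_force: [-0.5, 0.2, -0.9]
gripper_width: 0.643
```

Request:
{"op": "send_rows", "data": {"deltas": [{"linear":[0,-0.004,0],"spin":0},{"linear":[0,-0.008,0],"spin":0},{"linear":[0,-0.015,0],"spin":0},{"linear":[0,-0.02,0],"spin":0},{"linear":[0,-0.025,0],"spin":0},{"linear":[0,-0.03,0],"spin":0},{"linear":[0,-0.03,0],"spin":0},{"linear":[0,-0.03,0],"spin":0},{"linear":[0,-0.02,0],"spin":0},{"linear":[0,0,0],"spin":0}]}}

```text
time_s: 20.35
ee_pos: [0.5623, -0.1972, 0.2924]
eef_rot: [[-0.959, 0.009, 0.285], [-0.285, -0.002, -0.959], [-0.008, -1.0, 0.004]]
contact_force: [0.9, 1.2, -0.8]
gripper_width: 0.646
```

```bash
python3 to.py
python3 - <<'E'
from h import *
a=crop(bot.snapshot("top"),320,120,95,140,4.2);S=bot.snapshot("scene");b=crop(S,160,135,95,140,4.2)
cv2.imwrite("pics/c11.png",np.hstack([a,b]))
# bystanders unchanged vs first scene picture
o=cv2.resize(cv2.imread("pics/scene0.png"),(560,420),interpolation=cv2.INTER_AREA).astype(int);n=S[:,:,::-1].astype(int)
d=abs(o-n).max(2)>45
print("diff px bystanders",d[210:325,305:388].sum(),"long chisel",d[250:350,385:450].sum())
E
```

```text
t 20.35 p [ 0.5623 -0.1972  0.2924] xang -163.46 F [ 0.9  1.2 -0.8] w 55.16979166217833 q [ -4.  17.   2.   0. -74. 110.] ydn [ 0.009 -0.002 -1.   ]
diff px bystanders 3 long chisel 992
```

View pics/c11.png

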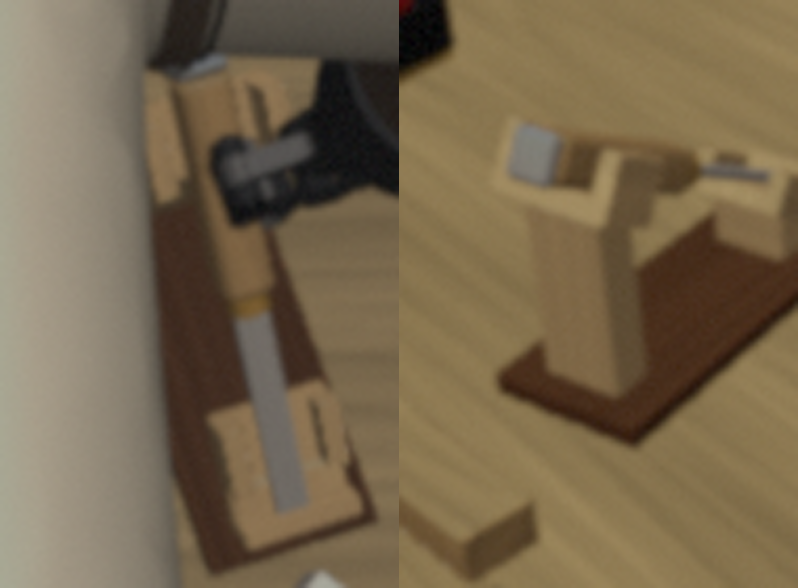

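The chisel lies in both saddles with its tip at the stop (about (290,508) in the left crop) and its butt raised (about (535,152) in the right crop). The gripper is clear.

```bash
python3 -c "
from station import bot
print(bot.hand_in())"
```

```text
the job is handed in; nothing more can be done
None
```

The long chisel is in the sloping cradle, released, and the job was handed in at about 20.5 s on the robot's clock.

**How it was placed:** The tool could not tilt, so I gripped the handle near its centre of mass. With a light 20 N grip I lowered it onto the high saddle so that it pivoted to the slope. I then slid it down until the stop pushed back, let go and lifted clear.

**Last checks:**
- **Seating:** the last picture shows the blade in the low saddle with its tip at the stop, and the handle raised in the high saddle. Before I let go, the computed pose was within about 0.2 mm of the seat along and above the slope. That figure assumes a 30° tilt, which I did not measure after the chisel seated.
- **Gripper:** it stands about 0.19 m above where it let go, touching nothing.
- **Bystanders:** comparing the scene picture with the first one shows no change around the other two tools (3 pixels of noise).

**What disagreed:**
- **Missed first grip:** the first closing went over the top of the handle without touching it. The fingertips were about level with the reported TCP, not 25 mm ahead as stated. I regripped about 24 mm lower and measured relative to the actual grip from then on.
- **Bad first fit:** the first cradle fit was also poor because I had misread some corners, so I redid it.

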